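# Shut the rivet tubes and lift the caddy level

### The job

The rivet caddy is going out with the fitter: press shut every orange flip cap that stands open while the caddy is still on the table, so that no rivets spill. Then take the caddy by the rubber grip of its handle, lift it straight up until it is 10 to 15 cm clear of the table, and finish there, still holding it steady and level with all six tubes shut in their pockets. Do not disturb the other things on the table.

Things in the scene. Friction and masses are not known exactly. Their poses are not given: they have to be found in the camera images.
- caddy: Plywood block 130 (x) by 150 (y) by 44 mm with two rows of square pockets and a carrying handle over it; loose on the table, about 0.64 kg laden. Origin: centre of its underside, z up, y along handle and rows. Pockets at x = -46 and +46, y = -44, 0 and 44 mm, floor at z = 8 mm. At each end (outer faces y = -79 and 79 mm) an upright strap, 30 mm wide, carries the handle; overall height 124 mm.
- caddy_handle: Handle bar fixed to the caddy: 14 mm square aluminium, 158 mm long along the caddy's y, with a black rubber grip at its middle, 76 mm long, 18 wide (caddy's x), 20 high. Origin: centre of the grip, 114 mm above the caddy's underside, 37 mm above the tops of the shut caps, over the caddy's middle; the weight hangs below it to within some 5 mm. Same axes as the caddy.
- tube_1: Clear square flip-cap tube of rivets, 24 x 24 x 58 mm, loose (1 mm play) in any pocket of the caddy's front row (x = -46 mm). Origin: centre of its underside, z up. Cap: orange disc 26 mm across, 8 thick; its hinge pin runs along the tube's y at x = -14, z = 60 mm, on the side away from the handle (tube's +x points to the handle). Shut, the cap is centred on the tube, its top at z = 69 mm.
- cap_1 (a joint): Cap of tube_1, rad: 0 shut flat, 1.57 upright on its hinge, 2.1 fully open, leaning outward. Free edge at the tube's x = -14 + 27 cos, z = 60 + 27 sin (mm); the top face is 9 mm off the hinge line, outward when upright. Stiff hinge: stays where it is left, at any angle (friction 0.015 Nm: 0.6 N at the free edge, 1.5 N 10 mm from the hinge); pushed from outside towards the handle it folds over, then it is pressed down until it stops.
- tube_2: Clear square flip-cap tube of rivets, 24 x 24 x 58 mm, loose (1 mm play) in any pocket of the caddy's front row (x = -46 mm). Origin: centre of its underside, z up. Cap: orange disc 26 mm across, 8 thick; its hinge pin runs along the tube's y at x = -14, z = 60 mm, on the side away from the handle (tube's +x points to the handle). Shut, the cap is centred on the tube, its top at z = 69 mm.
- cap_2 (a joint): Cap of tube_2, rad: 0 shut flat, 1.57 upright on its hinge, 2.1 fully open, leaning outward. Free edge at the tube's x = -14 + 27 cos, z = 60 + 27 sin (mm); the top face is 9 mm off the hinge line, outward when upright. Stiff hinge: stays where it is left, at any angle (friction 0.015 Nm: 0.6 N at the free edge, 1.5 N 10 mm from the hinge); pushed from outside towards the handle it folds over, then it is pressed down until it stops.
- tube_3: Clear square flip-cap tube of rivets, 24 x 24 x 58 mm, loose (1 mm play) in any pocket of the caddy's front row (x = -46 mm). Origin: centre of its underside, z up. Cap: orange disc 26 mm across, 8 thick; its hinge pin runs along the tube's y at x = -14, z = 60 mm, on the side away from the handle (tube's +x points to the handle). Shut, the cap is centred on the tube, its top at z = 69 mm.
- cap_3 (a joint): Cap of tube_3, rad: 0 shut flat, 1.57 upright on its hinge, 2.1 fully open, leaning outward. Free edge at the tube's x = -14 + 27 cos, z = 60 + 27 sin (mm); the top face is 9 mm off the hinge line, outward when upright. Stiff hinge: stays where it is left, at any angle (friction 0.015 Nm: 0.6 N at the free edge, 1.5 N 10 mm from the hinge); pushed from outside towards the handle it folds over, then it is pressed down until it stops.
- tube_4: Clear square flip-cap tube of rivets, 24 x 24 x 58 mm, loose (1 mm play) in any pocket of the caddy's back row (x = +46 mm). Origin: centre of its underside, z up. Cap: orange disc 26 mm across, 8 thick; its hinge pin runs along the tube's y at x = -14, z = 60 mm, on the side away from the handle (tube's +x points to the handle). Shut, the cap is centred on the tube, its top at z = 69 mm.
- cap_4 (a joint): Cap of tube_4, rad: 0 shut flat, 1.57 upright on its hinge, 2.1 fully open, leaning outward. Free edge at the tube's x = -14 + 27 cos, z = 60 + 27 sin (mm); the top face is 9 mm off the hinge line, outward when upright. Stiff hinge: stays where it is left, at any angle (friction 0.015 Nm: 0.6 N at the free edge, 1.5 N 10 mm from the hinge); pushed from outside towards the handle it folds over, then it is pressed down until it stops.
- tube_5: Clear square flip-cap tube of rivets, 24 x 24 x 58 mm, loose (1 mm play) in any pocket of the caddy's back row (x = +46 mm). Origin: centre of its underside, z up. Cap: orange disc 26 mm across, 8 thick; its hinge pin runs along the tube's y at x = -14, z = 60 mm, on the side away from the handle (tube's +x points to the handle). Shut, the cap is centred on the tube, its top at z = 69 mm.
- cap_5 (a joint): Cap of tube_5, rad: 0 shut flat, 1.57 upright on its hinge, 2.1 fully open, leaning outward. Free edge at the tube's x = -14 + 27 cos, z = 60 + 27 sin (mm); the top face is 9 mm off the hinge line, outward when upright. Stiff hinge: stays where it is left, at any angle (friction 0.015 Nm: 0.6 N at the free edge, 1.5 N 10 mm from the hinge); pushed from outside towards the handle it folds over, then it is pressed down until it stops.
- tube_6: Clear square flip-cap tube of rivets, 24 x 24 x 58 mm, loose (1 mm play) in any pocket of the caddy's back row (x = +46 mm). Origin: centre of its underside, z up. Cap: orange disc 26 mm across, 8 thick; its hinge pin runs along the tube's y at x = -14, z = 60 mm, on the side away from the handle (tube's +x points to the handle). Shut, the cap is centred on the tube, its top at z = 69 mm.
- cap_6 (a joint): Cap of tube_6, rad: 0 shut flat, 1.57 upright on its hinge, 2.1 fully open, leaning outward. Free edge at the tube's x = -14 + 27 cos, z = 60 + 27 sin (mm); the top face is 9 mm off the hinge line, outward when upright. Stiff hinge: stays where it is left, at any angle (friction 0.015 Nm: 0.6 N at the free edge, 1.5 N 10 mm from the hinge); pushed from outside towards the handle it folds over, then it is pressed down until it stops.
- rivet_tin: Round tin, blue with a cream lid, 70 mm across, 44 high; stands by on the table, not needed. Origin: centre of its underside.
- pliers: Pliers with blue handles lying flat, 206 mm long along its y, 69 wide, 17 thick; stands by on the table, not needed. Origin: centre of its underside.
- tape_measure: Yellow tape measure, 36 x 102 x 62 mm; stands by on the table, not needed. Origin: centre of its underside.
- glue_bottle: Small white glue bottle with a red pointed tip, 35 mm across, 104 high; stands by on the table, not needed. Origin: centre of its underside.
- screwdriver: Red-handled screwdriver lying flat, 205 mm long along its y, 29 thick; stands by on the table, not needed. Origin: centre of its underside.
- marker: Black felt marker lying flat, 130 mm long along its y, 18 thick; stands by on the table, not needed. Origin: centre of its underside.
Things that resemble listed ones, but are neither listed nor needed, are in the scene too. Leave any blue or green look-alike of the tube_1 alone.

How it is judged:
By the outcome, as a careful person would: the job done as asked, in the order asked, and still so for the second after the job is handed in, while the arm keeps its last pose, push and grip.
It also fails if it takes over 51 s, if anything falls off the work surface, if the arm or the gripper's body presses on something with over 40 N, if the wrist force passes 120 N, or if a joint passes its speed limit or range.

### The arm

A 6-joint arm with a two-finger parallel gripper is mounted at the origin on a cart in front of the work surface, level with it; the furniture and walls round the work are solid. World frame = base frame: x ahead of the robot, y to its left, z up, the work surface at z = 0. Lengths are in mm, angles in rad, forces in N, time in s.
With the tool pointing down it reaches from about 325 to 1000 mm from the base axis. Payload 5.1 kg.
Tool frame: the origin (TCP) lies midway between the tips of the shut fingers; the grasp point (between the pads) lies 19 mm behind it; y points along the fingers, z is the direction in which the jaws open and shut, and the axes are right-handed (so a half turn about y gives the same grasp; the last joint's range is limited). The gripper opens to 85 mm and grips with 20 to 120 N. Pads are 22 mm wide; open, the fingers measure 114 mm over their backs; the gripper's body (76 mm by 85 mm) begins 54 mm behind the grasp point. The pads swing forward as they close: fully open they stand 13 mm farther back than shut.
Start: joints at [-1.232, 0.124, 1.65, -0, 1.367, -0.083], TCP at [266.08, -593.032, 231.322] pointing down, gripper open.
Joint ranges: [-2.61, 2.61], [-1.02, 2.33], [0.03, 2.71], [-1.35, 4.49], [0.32, 2.68], [-2.91, 2.91]. Speed limits (rad/s): [2.57, 2.57, 3.14, 3.14, 3.14, 3.14].

### API

Orientations are given as a unit quaternion [x, y, z, w].
In Python, from bench import status, imaging, ticket, spotter gives the robot as it stands. The module is installed in compiled form; this text tells all that it offers.
- The arm moves only by the tool move_arm, never from a script. Its argument "motion" is a list of rows, each an object with "angular": the turn, a rotation vector about the tool's x, y, z in degrees, a list of three; "translation": the shift along the tool's x, y, z in mm, a list of three; "grip": the closure, from 0 (fully open) to 1 (shut). A call has 1 to 20 rows; each row is the pose to reach, as a shift and turn from the pose commanded when the call began, along the tool's axes at that moment; what a row does not reach only later rows make up. A row lasts 1/8 s, in which the tool goes at most 62.5 mm and 10.7 degrees, less where a joint would pass 70% of its speed; a pose out of reach is approached as far as the arm can. A call with a gripper value outside its range is refused whole. The fingers move at their own pace and stop on an object; "force" is the grip in N (left out, the last holds). Time passes only in rows, so rows that repeat a pose let the fingers close. It gives the time, the measured TCP pose, the force and the opening at its end, in the units of the state.
- status.read_state(): the state, without advancing time (a new reading comes with each control period).
- imaging.camera(name): name is "side" or "top"; returns the picture (480x640x3 uint8, red, green, blue); there is no depth.
- imaging.camera_model(name): a dict with "intrinsics" (3x3 intrinsics, pixels), "xyz" and "orientation" of the camera in the world. Camera axes: x right, y up, looking along -z (the intrinsics and any distortion apply to the point x, -y, -z); pixel columns grow to the right and rows downward; lengths in mm; the calibration is good to about 2 mm. A picture is of the moment at which its call begins. camera_model takes no time and is no camera call.
- ticket.finish_job(): hands the job in, once; it reports no verdict.
Trained networks look in the newest picture that a camera, given by its name, has taken for a name from the list of things; names that differ only in an ending like _2 or _b are one class to them, and where a whole thing is asked for, a point or a joint stands for the part that bears it (a point fixed in the world has none). Each returns a list of dicts, best first, with "conf" (0 to 1); they miss things now and then, are a little off and sometimes report something else, mostly with a low value. They report only what shows in the picture. A call takes as long as a camera call. They do not tell look-alikes from the thing itself.
- spotter.find_in(label, camera): "uv" ([column, row] in pixels, amid what is visible of it).
The state is a dict: "t": time; "joint_positions": joint angles; "qvel": joint speeds; "joint_efforts": joint torques, N m; "tool_pos": TCP position; "orientation": TCP orientation; "wrist_force": force on the tool from outside, world axes, zero at the start; "torque": the same for the moment, N m; "gripper_width": finger opening in mm.
Only numpy, scipy, OpenCV 4.12 (cv2) and the standard library are available. Lean on these libraries where they do the work, as an engineer would, in place of code of your own. Each camera call takes 0.05 s, during which the arm holds its last target.

## Working session

There is one attempt and no reset: what is moved stays moved. The work goes in short steps, Python scripts to look and compute and a tool call to move; the robot and the scene stay as the last step left them, time stands still between calls to the robot, and variables do not carry over. Pictures are saved under pics/ and viewed, and the job is handed in when it is done.

Besides the shell and the picture viewer there is one more tool, called in YAML: its name, and indented under it one key for each argument. move_arm: Moves the arm, as the interface text tells. Its arguments: {"type":"object","properties":{"motion":{"type":"array","items":{"type":"object","properties":{"angular":{"type":"array","items":{"type":"number"}},"translation":{"type":"array","items":{"type":"number"}},"grip":{"type":"number"}}}},"force":{"type":"number"}},"required":["motion"]}

```bash
mkdir -p pics
python3 - <<'E'
from bench import status, imaging
import cv2
print(status.read_state())
for n in("side","top"):
    im=imaging.camera(n); cv2.imwrite(f"pics/{n}0.png",im[:,:,::-1]); print(n,imaging.camera_model(n))
E
```

```text
{'t': 0.0, 'joint_positions': array([-1.23159015e+00,  1.24509133e-01,  1.65166959e+00, -7.19016302e-06,
        1.36747103e+00, -8.25927900e-02]), 'qvel': array([-0.00065811, -0.00219297, -0.00097426,  0.0011632 ,  0.00201703,
       -0.00095505]), 'joint_efforts': array([-8.05608452e-04, -4.23620582e+01, -3.65453768e+01,  1.02147992e-04,
        6.95207054e-03,  9.35699262e-06]), 'tool_pos': array([ 265.88682224, -592.47194988,  230.0530023 ]), 'orientation': array([-0.14812136,  0.69215995, -0.69071795,  0.1479303 ]), 'wrist_force': array([-0.62150461,  0.25195224, -0.05276759]), 'torque': array([-0.01908046, -0.00956703, -0.08186946]), 'gripper_width': 85.16242071828935}
side {'intrinsics': array([[524.49633404,   0.        , 321.00096013],
       [  0.        , 524.49633404, 244.51530989],
       [  0.        ,   0.        ,   1.        ]]), 'xyz': array([  54.65770111, -893.53879405,  573.56227789]), 'orientation': array([ 0.51364833, -0.13806681, -0.23477742,  0.81362308])}
top {'intrinsics': array([[529.44018626,   0.        , 318.60998901],
       [  0.        , 529.44018626, 244.07511779],
       [  0.        ,   0.        ,   1.        ]]), 'xyz': array([ 430.59088451,  -37.58953252, 1136.17267494]), 'orientation': array([ 0.05237813, -0.04004222, -0.70364814,  0.70748318])}
```

View pics/side0.png

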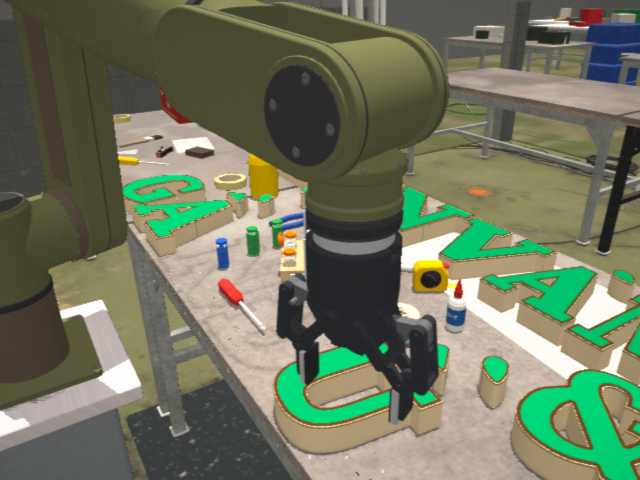

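View pics/top0.png

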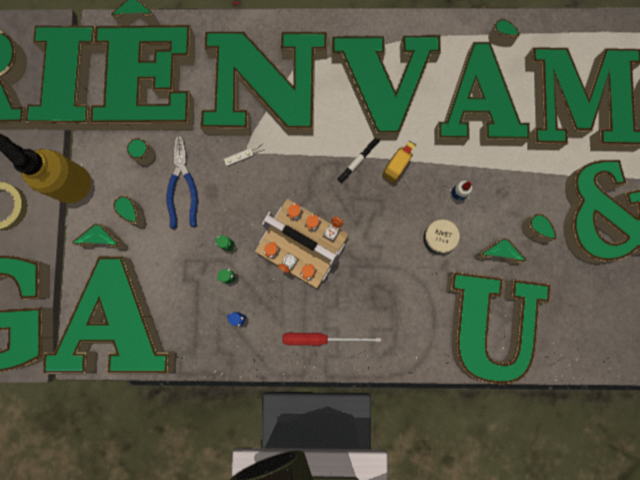

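The top view shows the caddy at about (302,243), with the handle running from (267,220) to (335,255). I'll enlarge it and localise the caddy.

```bash
cat > h.py <<'E'
import numpy as np,cv2
from scipy.spatial.transform import Rotation as R
from bench import imaging
def cam(n):
    m=imaging.camera_model(n); return m['intrinsics'],np.array(m['xyz']),R.from_quat(m['orientation']).as_matrix()
def proj(n,P):
    K,c,Rm=cam(n); p=(np.atleast_2d(P)-c)@Rm; p=p*[1,-1,-1]; q=p@K.T; return q[:,:2]/q[:,2:]
def ray(n,uv,z):
    K,c,Rm=cam(n); d=np.linalg.inv(K)@[uv[0],uv[1],1.]; d=Rm@(d*[1,-1,-1]); return c+d*(z-c[2])/d[2]
E
python3 - <<'E'
from h import *
im=cv2.imread('pics/top0.png')
cv2.imwrite('pics/crop0.png',cv2.resize(im[185:305,230:375],None,fx=5,fy=5,interpolation=cv2.INTER_CUBIC))
im=cv2.imread('pics/side0.png')
cv2.imwrite('pics/crop0s.png',cv2.resize(im[200:320,200:320],None,fx=5,fy=5,interpolation=cv2.INTER_CUBIC))
from bench import spotter
imaging.camera('top')
for l in('caddy','caddy_handle','cap_1'):
  print(l,[(np.round(d['uv'],1).tolist(),round(d['conf'],2)) for d in spotter.find_in(l,'top')])
E
```

```text
caddy [([300.3, 241.5], 0.87)]
caddy_handle [([299.9, 238.1], 0.87)]
cap_1 [([236.6, 316.2], 0.63), ([308.6, 270.8], 0.61), ([223.5, 242.9], 0.61), ([282.3, 267.9], 0.55), ([224.5, 274.8], 0.54), ([270.8, 253.3], 0.49), ([338.7, 221.8], 0.49), ([311.2, 221.0], 0.2)]
```

View pics/crop0.png

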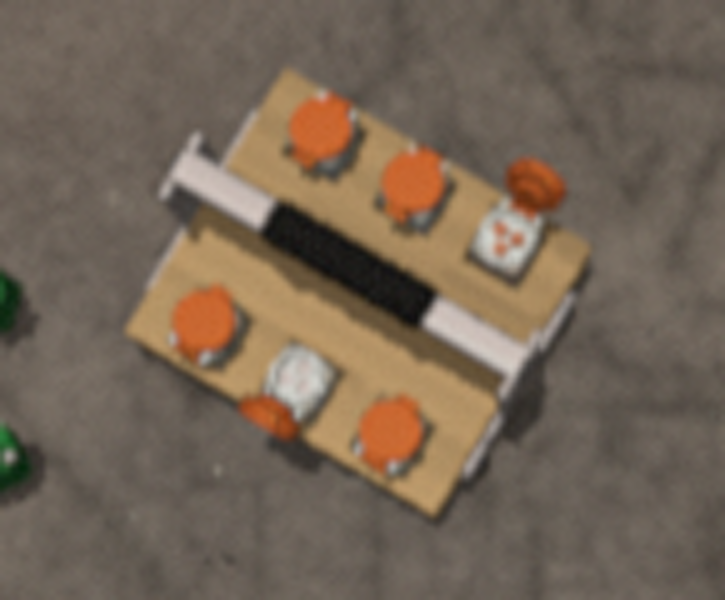

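View pics/crop0s.png

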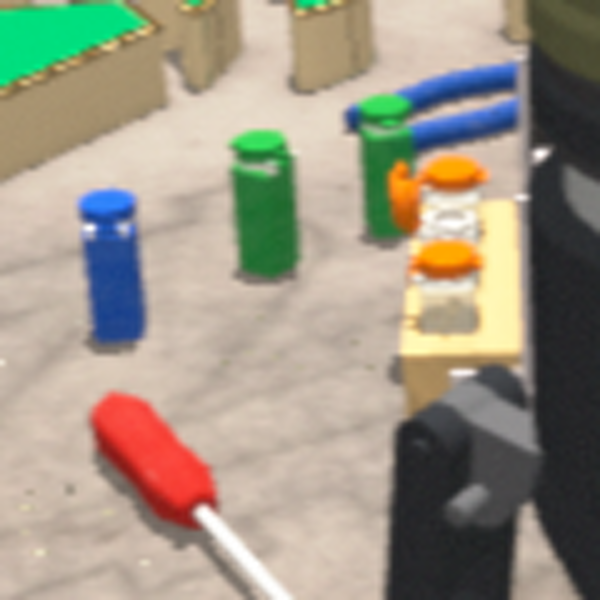

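Two caps stand open: the front-middle one near full px (284,268) and the back-right one near (337,222). Fitting the caddy pose next.

```bash
cat > fit.py <<'E'
from h import *
from scipy.optimize import least_squares
def W(p,pts):
    x,y,t=p; pts=np.atleast_2d(pts); c,s=np.cos(t),np.sin(t)
    return np.c_[x+c*pts[:,0]-s*pts[:,1],y+s*pts[:,0]+c*pts[:,1],pts[:,2]]
E
python3 - <<'E'
from fit import *
f=lambda a:[a[0]/5+230-.4,a[1]/5+185-.4]
# image up=+x world, left=+y
obs=[((65,75,44),(288,70)),((65,-75,44),(590,242)),((-65,-75,44),(435,517)),((-65,75,44),(130,330)),
((46,44,69),(322,128)),((46,0,69),(414,182)),((-46,44,69),(205,322)),((-46,-44,69),(392,431)),((0,0,124),(350,263)),((46,-44,58),(506,238)),((-46,0,58),(300,380))]
L=np.array([o[0] for o in obs],float);U=np.array([f(o[1]) for o in obs])
r=least_squares(lambda p:(proj('top',W(p,L))-U).ravel(),[450,0,-.5],loss='soft_l1')
p=r.x;print(p,np.degrees(p[2]));print(np.round(proj('top',W(p,L))-U,1))
np.save('pose.npy',p)
print([ (l,np.round(W(p,[l])[0],0)) for l in [(0,0,114),(46,-44,69),(-46,0,69)]])
im=cv2.imread('pics/top0.png');big=cv2.resize(im[185:305,230:375],None,fx=5,fy=5,interpolation=cv2.INTER_CUBIC)
def dot(l,col):
    u=(proj('top',W(p,[l]))[0]+.4-[230,185])*5; cv2.circle(big,tuple(int(v) for v in u),3,col,-1)
for sx in(-1,1):
  for y in(-44,0,44):
    for a in np.linspace(0,6.28,24): dot((sx*46+13*np.cos(a),y+13*np.sin(a),69),(255,0,0))
  for a in (1.2,1.57,2.1):
    y=-44 if sx>0 else 0
    dot((sx*(60-27*np.cos(a)),y,68+27*np.sin(a)),(0,255,0) if a<2 else (255,255,0))
for x in(-65,65):
  for y in(-75,75):dot((x,y,44),(255,255,255))
for x in(-9,9):
  for y in(-38,38):dot((x,y,124),(255,255,255))
cv2.imwrite('pics/fit.png',big)
for n,z in((( 223.5,242.9),69),((224.5,274.8),69),((236.6,317),69)):print(ray('top',n,z))
E
```

```text
[ 5.78159725e+02  1.75801454e+01 -5.24474010e-01] -30.050147258212935
[[-0.5 -0.7]
 [ 0.8  0.4]
 [ 0.2 -0.6]
 [-0.9  0.2]
 [-0.1  0.4]
 [-0.   0.2]
 [ 0.2  0. ]
 [ 0.   0. ]
 [-0.1 -0.6]
 [ 0.2  0.6]
 [ 0.2 -0.2]]
[((0, 0, 114), array([578.,  18., 114.])), ((46, -44, 69), array([596., -44.,  69.])), ((-46, 0, 69), array([538.,  41.,  69.]))]
[572.52024069 175.62187033  69.        ]
[507.39320945 171.63242974  69.        ]
[422.95152292 144.80441254  69.        ]
```

View pics/fit.png

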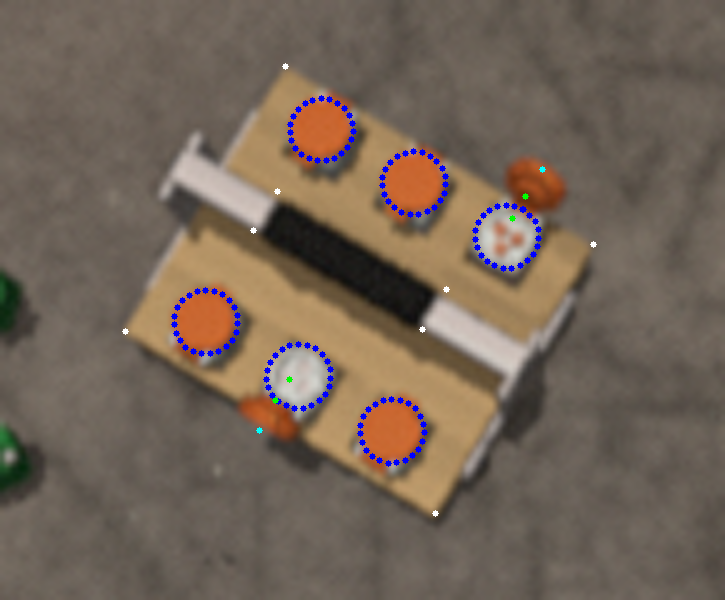

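```bash
cat > go.py <<'E'
from fit import *
from bench import status
p=np.load('pose.npy')
def tgt(jaw_deg): # tool down, jaw(z) at world yaw angle
    a=np.radians(jaw_deg); z=np.array([np.cos(a),np.sin(a),0]); y=np.array([0,0,-1.]); x=np.cross(y,z)
    return np.c_[x,y,z]
def rel(local,zw,jaw,world=None):
    s=status.read_state(); R0=R.from_quat(s['orientation']).as_matrix()
    P=W(p,[[local[0],local[1],zw]])[0] if world is None else np.array(world)
    t=R0.T@(P-s['tool_pos']); a=np.degrees(R.from_matrix(R0.T@tgt(jaw)).as_rotvec())
    print('to',np.round(P,1),'trans',np.round(t,1),'ang',np.round(a,1)); return t,a
def st():
    s=status.read_state(); R0=R.from_quat(s['orientation']).as_matrix()
    c,sn=np.cos(p[2]),np.sin(p[2]); d=s['tool_pos']-[p[0],p[1],0]
    print('t %.2f'%s['t'],'pos',np.round(s['tool_pos'],1),'caddy xy',np.round([c*d[0]+sn*d[1],-sn*d[0]+c*d[1]],1),'F',np.round(s['wrist_force'],1),'w',round(s['gripper_width'],1),'q',np.round(s['joint_positions'],2)); print('axes xyz\n',np.round(R0,3))
E
python3 - <<'E'
from go import *
st()
print('caddy x dir',W(p,[[1,0,0]])[0]-W(p,[[0,0,0]])[0])
for j in(60,-120):   # caddy y dir = yaw -30+90=60
    rel((-105,0),150,j)
E
```

```text
t 0.30 pos [ 266.  -592.8  230.9] caddy xy [  35.5 -684.7] F [0.7 0.4 0.7] w 85.3 q [-1.23  0.12  1.65  0.    1.37 -0.08]
axes xyz
 [[-0.912 -0.     0.409]
 [-0.409  0.001 -0.912]
 [-0.    -1.    -0.001]]
caddy x dir [ 0.86558745 -0.50075778  0.        ]
to [487.3  70.2 150. ] trans [-473.3   81.3 -514.3] ang [   0.  -125.8   -0. ]
to [487.3  70.2 150. ] trans [-473.3   81.3 -514.3] ang [ 0.  54.2  0. ]
```

move_arm:
  motion:
    - {"translation": [-118, 20, -128], "angular": [0, -31, 0], "grip": 1}
    - {"translation": [-236, 40, -257], "angular": [0, -63, 0], "grip": 1}
    - {"translation": [-236, 40, -257], "angular": [0, -63, 0], "grip": 1}
    - {"translation": [-355, 60, -385], "angular": [0, -94, 0], "grip": 1}
    - {"translation": [-355, 60, -385], "angular": [0, -94, 0], "grip": 1}
    - {"translation": [-355, 60, -385], "angular": [0, -94, 0], "grip": 1}
    - {"translation": [-473, 81, -514], "angular": [0, -126, 0], "grip": 1}
    - {"translation": [-473, 81, -514], "angular": [0, -126, 0], "grip": 1}
    - {"translation": [-473, 81, -514], "angular": [0, -126, 0], "grip": 1}
    - {"translation": [-473, 81, -514], "angular": [0, -126, 0], "grip": 1}
    - {"translation": [-473, 81, -514], "angular": [0, -126, 0], "grip": 1}
    - {"translation": [-473, 81, -514], "angular": [0, -126, 0], "grip": 1}
    - {"translation": [-473, 81, -514], "angular": [0, -126, 0], "grip": 1}
    - {"translation": [-473, 81, -514], "angular": [0, -126, 0], "grip": 1}
    - {"translation": [-473, 81, -514], "angular": [0, -126, 0], "grip": 1}
  force: 60

```text
t: 2.17
tool_pos: [487.1, 68.5, 150.6]
orientation: [0.683, -0.183, 0.183, -0.683]
wrist_force: [-0.5, 0.3, 0.2]
gripper_width: -0.1
```

Run:
```python
from go import *
st(); rel((-105,0),150,60); rel((-105,0),84,60)
for n in('side','top'):
    cv2.imwrite(f'pics/{n}1.png',imaging.camera(n)[:,:,::-1])
im=cv2.imread('pics/side1.png');cv2.imwrite('pics/side1c.png',cv2.resize(im[150:330,180:420],None,fx=3,fy=3,interpolation=cv2.INTER_CUBIC))
```

```text
t 2.17 pos [487.1  68.5 150.6] caddy xy [-104.3   -1.5] F [-0.5  0.3  0.2] w -0.1 q [ 0.03 -0.17  2.08 -0.    1.23 -1.02]
axes xyz
 [[ 0.866  0.     0.5  ]
 [-0.5   -0.     0.866]
 [ 0.    -1.     0.   ]]
to [487.3  70.2 150. ] trans [-0.7  0.6  1.5] ang [-0.  0.  0.]
to [487.3  70.2  84. ] trans [-0.7 66.6  1.5] ang [-0.  0.  0.]
```

View pics/side1c.png

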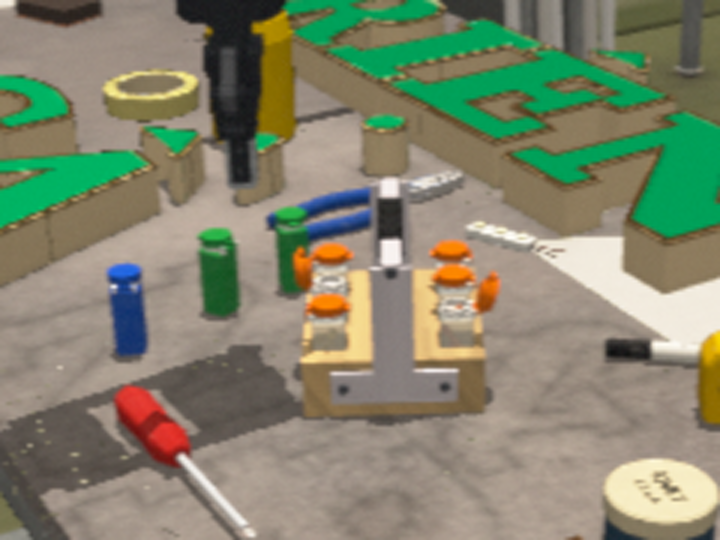

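The side view confirms that only the front-middle cap (crop 302,268) and the back cap at the near end (crop 487,293) are open. I'll push the front one first.

move_arm:
  motion:
    - {"translation": [-2, 40, 1.5], "angular": [0, 0, 0], "grip": 1}
    - {"translation": [-2, 66, 1.5], "angular": [0, 0, 0], "grip": 1}
    - {"translation": [-2, 66, 1.5], "angular": [0, 0, 0], "grip": 1}
    - {"translation": [8, 66, 1.5], "angular": [0, 0, 0], "grip": 1}
    - {"translation": [16, 66, 1.5], "angular": [0, 0, 0], "grip": 1}
    - {"translation": [23, 66, 1.5], "angular": [0, 0, 0], "grip": 1}
    - {"translation": [30, 66, 1.5], "angular": [0, 0, 0], "grip": 1}
    - {"translation": [37, 66, 1.5], "angular": [0, 0, 0], "grip": 1}
    - {"translation": [42, 66, 1.5], "angular": [0, 0, 0], "grip": 1}
    - {"translation": [47, 66, 1.5], "angular": [0, 0, 0], "grip": 1}
    - {"translation": [47, 66, 1.5], "angular": [0, 0, 0], "grip": 1}

```text
t: 3.65
tool_pos: [529.0, 47.3, 84.2]
orientation: [0.683, -0.182, 0.182, -0.683]
wrist_force: [-0.7, -0.0, 0.4]
gripper_width: -0.0
```

Run:
```python
from go import *
st(); rel((-46,0),84,60); rel((-46,0),77,60)
for n in('side',):
    cv2.imwrite(f'pics/{n}2.png',imaging.camera(n)[:,:,::-1])
im=cv2.imread('pics/side2.png');cv2.imwrite('pics/side2c.png',cv2.resize(im[180:300,230:380],None,fx=5,fy=5,interpolation=cv2.INTER_CUBIC))
```

```text
t 3.65 pos [529.   47.3  84.2] caddy xy [-57.5   1.1] F [-0.7 -0.   0.4] w -0.0 q [-0.01  0.    2.04 -0.    1.1  -1.06]
axes xyz
 [[ 0.867  0.     0.498]
 [-0.498 -0.     0.867]
 [ 0.    -1.    -0.   ]]
to [538.3  40.6  84. ] trans [11.5  0.2 -1.1] ang [0.  0.2 0. ]
to [538.3  40.6  77. ] trans [11.5  7.2 -1.1] ang [0.  0.2 0. ]
```

View pics/side2c.png

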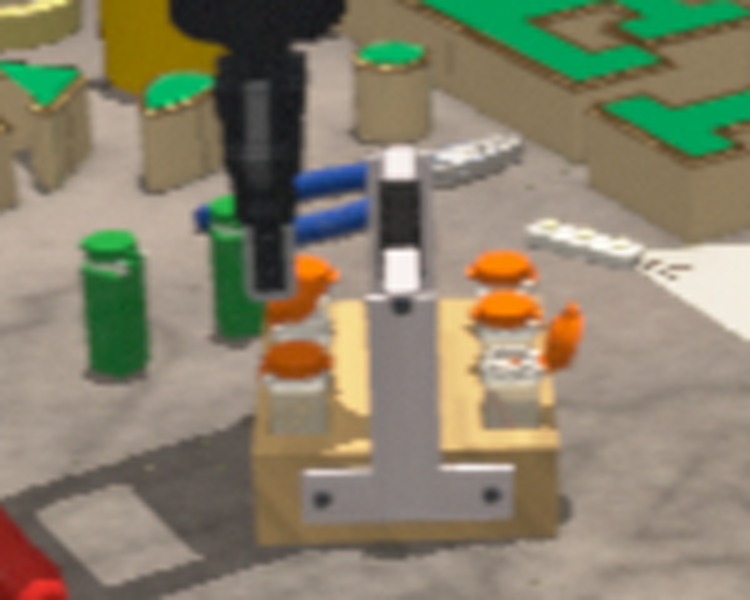

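move_arm:
  motion:
    - {"translation": [6, 0, -0.5], "angular": [0, 0, 0], "grip": 1}
    - {"translation": [13, 0, -1], "angular": [0, 0, 0], "grip": 1}
    - {"translation": [13, 3, -1], "angular": [0, 0, 0], "grip": 1}
    - {"translation": [13, 5, -1], "angular": [0, 0, 0], "grip": 1}
    - {"translation": [13, 7, -1], "angular": [0, 0, 0], "grip": 1}
    - {"translation": [13, 8, -1], "angular": [0, 0, 0], "grip": 1}
    - {"translation": [13, 8, -1], "angular": [0, 0, 0], "grip": 1}

```text
t: 4.58
tool_pos: [539.9, 40.2, 77.0]
orientation: [-0.683, 0.182, -0.182, 0.683]
wrist_force: [-0.7, -0.7, 4.6]
gripper_width: -0.2
```

Run:
```python
from go import *
st()
```

```text
t 4.58 pos [539.9  40.2  77. ] caddy xy [-44.5   0.4] F [-0.7 -0.7  4.6] w -0.2 q [-0.02  0.03  2.02 -0.    1.09 -1.08]
axes xyz
 [[ 0.868  0.001  0.497]
 [-0.497 -0.     0.868]
 [ 0.001 -1.     0.   ]]
```

move_arm:
  motion:
    - {"translation": [0, 1.5, 0], "angular": [0, 0, 0], "grip": 1}
    - {"translation": [0, 3, 0], "angular": [0, 0, 0], "grip": 1}
    - {"translation": [0, 3, 0], "angular": [0, 0, 0], "grip": 1}

```text
t: 4.95
tool_pos: [541.8, 40.1, 77.1]
orientation: [-0.683, 0.18, -0.184, 0.684]
wrist_force: [-4.0, 0.2, 15.3]
gripper_width: 0.3
```

move_arm:
  motion:
    - {"translation": [-1, -20, 0], "angular": [0, 0, 0], "grip": 1}
    - {"translation": [-1, -70, 0], "angular": [0, 0, 0], "grip": 1}
    - {"translation": [-1, -90, 0], "angular": [0, 0, 0], "grip": 1}
    - {"translation": [-1, -90, 0], "angular": [0, 0, 0], "grip": 1}

```text
t: 5.45
tool_pos: [539.6, 40.7, 165.0]
orientation: [-0.683, 0.181, -0.183, 0.684]
wrist_force: [-0.3, -0.1, -0.2]
gripper_width: 0.0
```

Run:
```python
from go import *
st(); rel((105,-44),165,60)
for n in('side',):
    cv2.imwrite(f'pics/{n}3.png',imaging.camera(n)[:,:,::-1])
im=cv2.imread('pics/side3.png')
L=[(a,b,44) for a in(-65,65) for b in(-75,75)]+[(-46,0,77),(-46,-44,77),(46,-44,66),(46,0,77),(0,-38,124),(0,38,124)]
big=cv2.resize(im[180:300,230:380],None,fx=5,fy=5,interpolation=cv2.INTER_CUBIC)
for u in proj('side',W(p,L)): cv2.circle(big,tuple(int(v) for v in (u+.4-[230,180])*5),4,(255,0,0),-1)
cv2.imwrite('pics/side3c.png',big)
```

```text
t 5.45 pos [539.6  40.7 165. ] caddy xy [-45.    0.7] F [-0.3 -0.1 -0.2] w 0.0 q [-0.02 -0.07  1.96  0.    1.25 -1.07]
axes xyz
 [[ 0.868  0.004  0.497]
 [-0.497 -0.     0.868]
 [ 0.003 -1.     0.002]]
to [647.  -73.1 165. ] trans [149.8   0.4 -45.2] ang [-0.1  0.2  0.2]
```

View pics/side3c.png

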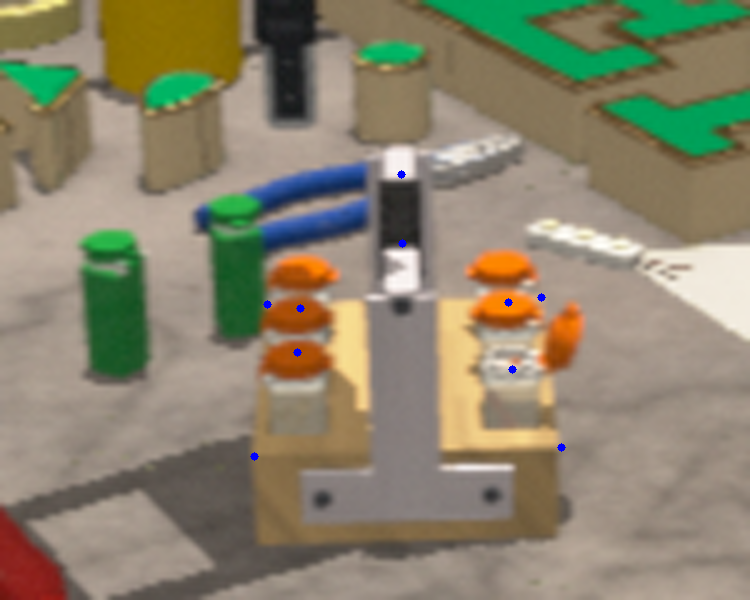

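The front row is now all shut: the three caps at crop (302,270), (298,313) and (297,358) are flat. Next is the back cap.

move_arm:
  motion:
    - {"translation": [50, 0, -15], "angular": [0, 0, 0], "grip": 1}
    - {"translation": [100, 0, -30], "angular": [0, 0, 0], "grip": 1}
    - {"translation": [150, 0, -45], "angular": [0, 0, 0], "grip": 1}
    - {"translation": [152, 0, -45], "angular": [0, 0, 0], "grip": 1}
    - {"translation": [152, 0, -45], "angular": [0, 0, 0], "grip": 1}
    - {"translation": [152, 0, -45], "angular": [0, 0, 0], "grip": 1}

```text
t: 6.25
tool_pos: [646.9, -72.9, 162.2]
orientation: [-0.683, 0.182, -0.181, 0.683]
wrist_force: [0.5, 0.4, -0.3]
gripper_width: -0.2
```

Run:
```python
from go import *
st(); rel((105,-44),84,60);rel((57,-44),84,60)
cv2.imwrite('pics/top4.png',imaging.camera('top')[:,:,::-1])
im=cv2.imread('pics/top4.png');cv2.imwrite('pics/top4c.png',cv2.resize(im[165:305,240:400],None,fx=4,fy=4,interpolation=cv2.INTER_CUBIC))
```

```text
t 6.25 pos [646.9 -72.9 162.2] caddy xy [104.8 -43.9] F [ 0.5  0.4 -0.3] w -0.2 q [-0.19  0.18  1.71  0.    1.26 -1.25]
axes xyz
 [[ 0.868 -0.002  0.497]
 [-0.497  0.001  0.868]
 [-0.002 -1.    -0.001]]
to [647.  -73.1  84. ] trans [ 0.4 78.2 -0.1] ang [ 0.   0.2 -0.1]
to [605.5 -49.   84. ] trans [-47.6  78.3   0.2] ang [ 0.   0.2 -0.1]
```

View pics/top4c.png

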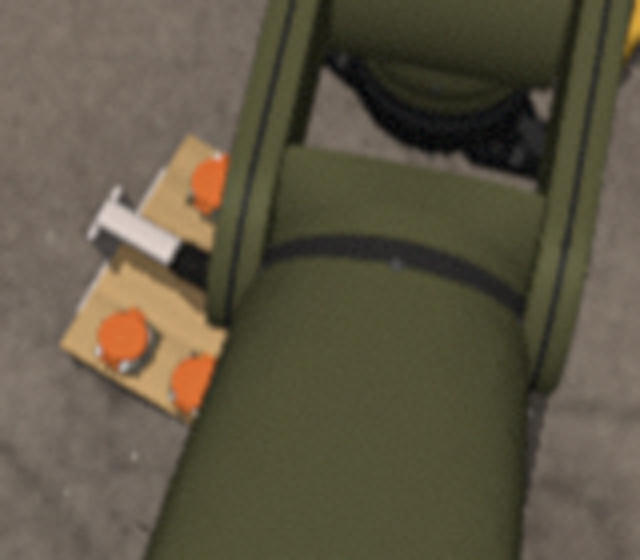

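move_arm:
  motion:
    - {"translation": [2, 45, 0], "angular": [0, 0, 0], "grip": 1}
    - {"translation": [2, 78, 0], "angular": [0, 0, 0], "grip": 1}
    - {"translation": [2, 78, 0], "angular": [0, 0, 0], "grip": 1}
    - {"translation": [-8, 78, 0], "angular": [0, 0, 0], "grip": 1}
    - {"translation": [-16, 78, 0], "angular": [0, 0, 0], "grip": 1}
    - {"translation": [-23, 78, 0], "angular": [0, 0, 0], "grip": 1}
    - {"translation": [-30, 78, 0], "angular": [0, 0, 0], "grip": 1}
    - {"translation": [-37, 78, 0], "angular": [0, 0, 0], "grip": 1}
    - {"translation": [-42, 78, 0], "angular": [0, 0, 0], "grip": 1}
    - {"translation": [-47, 78, 0], "angular": [0, 0, 0], "grip": 1}
    - {"translation": [-47, 78, 0], "angular": [0, 0, 0], "grip": 1}

```text
t: 7.68
tool_pos: [606.7, -50.4, 84.9]
orientation: [0.683, -0.182, 0.182, -0.683]
wrist_force: [-0.3, -0.3, -0.3]
gripper_width: 0.2
```

Run:
```python
from go import *
st(); rel((44.5,-44),77,60)
for n in('side',):
    cv2.imwrite(f'pics/{n}5.png',imaging.camera(n)[:,:,::-1])
im=cv2.imread('pics/side5.png');cv2.imwrite('pics/side5c.png',cv2.resize(im[180:300,230:380],None,fx=5,fy=5,interpolation=cv2.INTER_CUBIC))
```

```text
t 7.67 pos [606.7 -50.4  84.9] caddy xy [ 58.7 -44.5] F [-0.3 -0.3 -0.3] w 0.2 q [-0.17  0.17  1.86  0.    1.11 -1.22]
axes xyz
 [[ 0.868 -0.001  0.497]
 [-0.497  0.     0.868]
 [-0.001 -1.    -0.   ]]
to [594.6 -42.8  77. ] trans [-14.2   7.9   0.6] ang [ 0.   0.2 -0.1]
```

View pics/side5c.png

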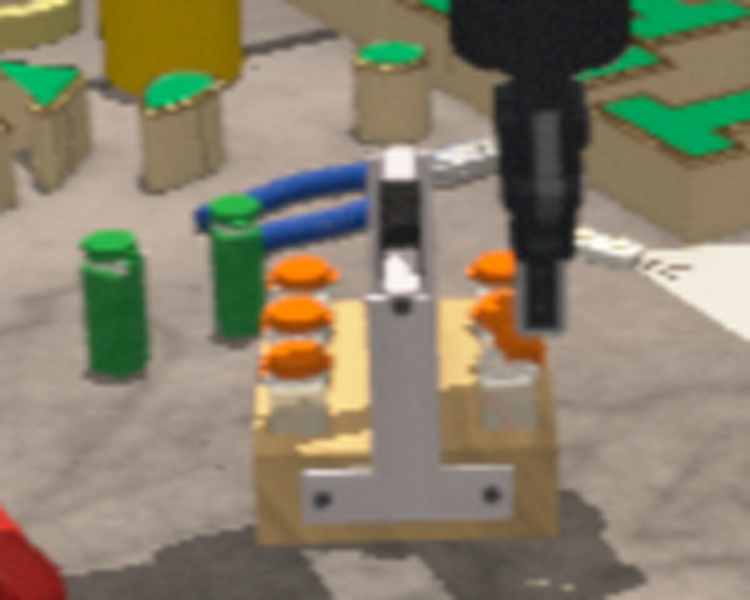

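The cap, at about crop (515,335), is folding over as planned. I'll continue and press it down.

move_arm:
  motion:
    - {"translation": [-7, 1, 0.5], "angular": [0, 0, 0], "grip": 1}
    - {"translation": [-14, 1, 0.5], "angular": [0, 0, 0], "grip": 1}
    - {"translation": [-14, 4, 0.5], "angular": [0, 0, 0], "grip": 1}
    - {"translation": [-14, 6, 0.5], "angular": [0, 0, 0], "grip": 1}
    - {"translation": [-14, 8, 0.5], "angular": [0, 0, 0], "grip": 1}
    - {"translation": [-14, 9.5, 0.5], "angular": [0, 0, 0], "grip": 1}
    - {"translation": [-14, 11, 0.5], "angular": [0, 0, 0], "grip": 1}
    - {"translation": [-14, 11, 0.5], "angular": [0, 0, 0], "grip": 1}

```text
t: 8.72
tool_pos: [595.6, -43.2, 76.9]
orientation: [0.683, -0.182, 0.182, -0.683]
wrist_force: [-6.8, 1.2, 14.9]
gripper_width: 0.3
```

move_arm:
  motion:
    - {"translation": [1, -40, 0], "angular": [0, 0, 0], "grip": 1}
    - {"translation": [1, -95, 0], "angular": [0, 0, 0], "grip": 1}
    - {"translation": [1, -120, 0], "angular": [0, 0, 0], "grip": 1}
    - {"translation": [-45, -125, 44], "angular": [0, 10, 0], "grip": 0}
    - {"translation": [-45, -125, 44], "angular": [0, 20, 0], "grip": 0}
    - {"translation": [-45, -125, 44], "angular": [0, 30, 0], "grip": 0}
    - {"translation": [-45, -125, 44], "angular": [0, 40, 0], "grip": 0}
    - {"translation": [-45, -125, 44], "angular": [0, 50, 0], "grip": 0}
    - {"translation": [-45, -125, 44], "angular": [0, 60, 0], "grip": 0}
    - {"translation": [-45, -125, 44], "angular": [0, 70, 0], "grip": 0}
    - {"translation": [-45, -125, 44], "angular": [0, 80, 0], "grip": 0}
    - {"translation": [-45, -125, 44], "angular": [0, 90, 0], "grip": 0}
    - {"translation": [-45, -125, 44], "angular": [0, 90, 0], "grip": 0}
    - {"translation": [-45, -125, 44], "angular": [0, 90, 0], "grip": 0}

```text
t: 10.48
tool_pos: [578.2, 17.3, 199.1]
orientation: [-0.355, 0.611, -0.611, 0.355]
wrist_force: [0.2, -0.6, -0.4]
gripper_width: 85.5
```

Run:
```python
from go import *
st(); rel((0,0),95,-30.05)
for n in('side','top'):
    cv2.imwrite(f'pics/{n}6.png',imaging.camera(n)[:,:,::-1])
im=cv2.imread('pics/side6.png')
L=[(a,b,44) for a in(-65,65) for b in(-75,75)]+[(-46,0,77),(-46,-44,77),(46,-44,77),(46,0,77),(0,-38,124),(0,38,124)]
big=cv2.resize(im[180:300,230:380],None,fx=5,fy=5,interpolation=cv2.INTER_CUBIC)
for u in proj('side',W(p,L)): cv2.circle(big,tuple(int(v) for v in (u+.4-[230,180])*5),4,(255,0,0),-1)
cv2.imwrite('pics/side6c.png',big)
im=cv2.imread('pics/top6.png');cv2.imwrite('pics/top6c.png',cv2.resize(im[165:305,240:400],None,fx=4,fy=4,interpolation=cv2.INTER_CUBIC))
```

```text
t 10.47 pos [578.2  17.3 199.1] caddy xy [ 0.2 -0.2] F [ 0.2 -0.6 -0.4] w 85.5 q [-0.06 -0.01  1.85 -0.    1.31  0.46]
axes xyz
 [[-0.495 -0.     0.869]
 [-0.869 -0.    -0.495]
 [ 0.    -1.    -0.   ]]
to [578.2  17.6  95. ] trans [ -0.2 104.1  -0.2] ang [0.  0.4 0. ]
```

View pics/side6c.png

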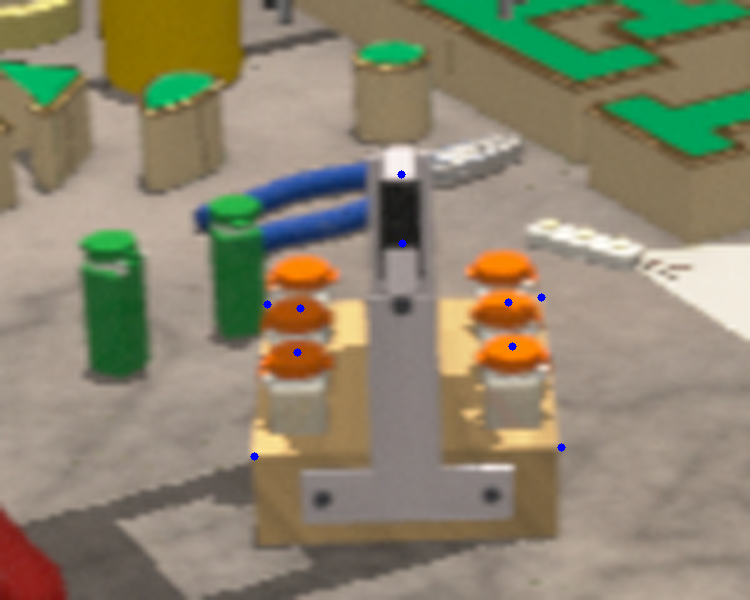

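View pics/top6c.png

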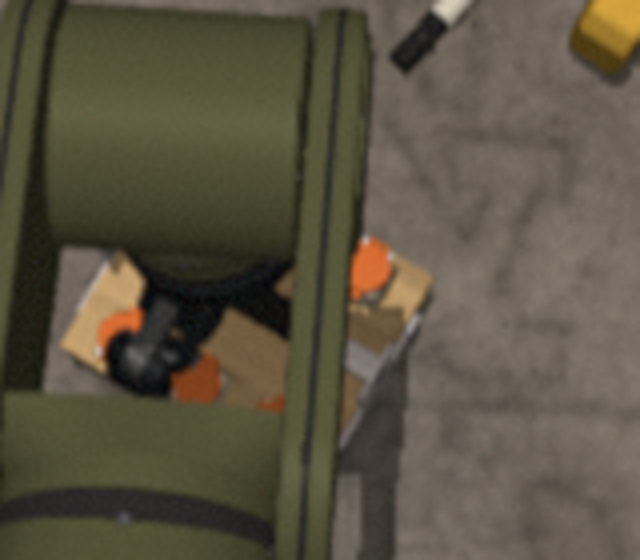

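All six caps are shut and the caddy hasn't moved. Descending to grip the handle.

move_arm:
  motion:
    - {"translation": [0, 40, 0], "angular": [0, 0, 0], "grip": 0}
    - {"translation": [0, 75, 0], "angular": [0, 0, 0], "grip": 0}
    - {"translation": [0, 95, 0], "angular": [0, 0.4, 0], "grip": 0}
    - {"translation": [0, 105, 0], "angular": [0, 0.4, 0], "grip": 0}
    - {"translation": [0, 105, 0], "angular": [0, 0.4, 0], "grip": 0}
    - {"translation": [0, 105, 0], "angular": [0, 0.4, 0], "grip": 0}
    - {"translation": [0, 105, 0], "angular": [0, 0.4, 0], "grip": 1}
    - {"translation": [0, 105, 0], "angular": [0, 0.4, 0], "grip": 1}
    - {"translation": [0, 105, 0], "angular": [0, 0.4, 0], "grip": 1}
    - {"translation": [0, 105, 0], "angular": [0, 0.4, 0], "grip": 1}
    - {"translation": [0, 105, 0], "angular": [0, 0.4, 0], "grip": 1}
    - {"translation": [0, 105, 0], "angular": [0, 0.4, 0], "grip": 1}
    - {"translation": [0, 105, 0], "angular": [0, 0.4, 0], "grip": 1}
    - {"translation": [0, 105, 0], "angular": [0, 0.4, 0], "grip": 1}
  force: 70

```text
t: 12.32
tool_pos: [578.2, 17.5, 94.6]
orientation: [-0.352, 0.613, -0.613, 0.352]
wrist_force: [-3.0, 1.5, 5.0]
gripper_width: 17.2
```

Run:
```python
from go import *
st()
cv2.imwrite('pics/side7.png',imaging.camera('side')[:,:,::-1])
im=cv2.imread('pics/side7.png')
cv2.imwrite('pics/side7c.png',cv2.resize(im[150:300,230:390],None,fx=4,fy=4,interpolation=cv2.INTER_CUBIC))
```

```text
t 12.32 pos [578.2  17.5  94.6] caddy xy [ 0.1 -0.1] F [-3.   1.5  5. ] w 17.2 q [-0.06  0.09  1.93  0.    1.12  0.46]
axes xyz
 [[-0.504 -0.     0.864]
 [-0.864  0.    -0.504]
 [-0.    -1.    -0.   ]]
```

View pics/side7c.png

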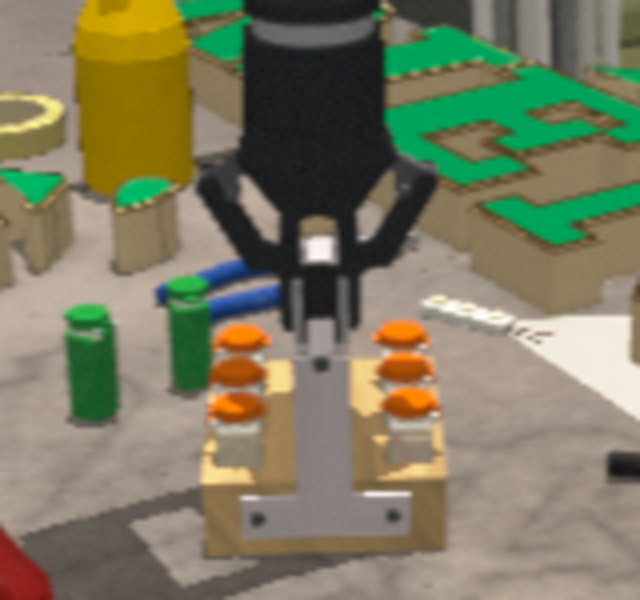

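Gripped on the rubber (17 mm opening), with the caps still flat. Lifting straight up, gently, by 125 mm.

move_arm:
  motion:
    - {"translation": [0, -2, 0], "angular": [0, 0, 0], "grip": 1}
    - {"translation": [0, -5, 0], "angular": [0, 0, 0], "grip": 1}
    - {"translation": [0, -10, 0], "angular": [0, 0, 0], "grip": 1}
    - {"translation": [0, -18, 0], "angular": [0, 0, 0], "grip": 1}
    - {"translation": [0, -28, 0], "angular": [0, 0, 0], "grip": 1}
    - {"translation": [0, -40, 0], "angular": [0, 0, 0], "grip": 1}
    - {"translation": [0, -52, 0], "angular": [0, 0, 0], "grip": 1}
    - {"translation": [0, -64, 0], "angular": [0, 0, 0], "grip": 1}
    - {"translation": [0, -76, 0], "angular": [0, 0, 0], "grip": 1}
    - {"translation": [0, -88, 0], "angular": [0, 0, 0], "grip": 1}
    - {"translation": [0, -100, 0], "angular": [0, 0, 0], "grip": 1}
    - {"translation": [0, -110, 0], "angular": [0, 0, 0], "grip": 1}
    - {"translation": [0, -118, 0], "angular": [0, 0, 0], "grip": 1}
    - {"translation": [0, -123, 0], "angular": [0, 0, 0], "grip": 1}
    - {"translation": [0, -126, 0], "angular": [0, 0, 0], "grip": 1}
    - {"translation": [0, -126, 0], "angular": [0, 0, 0], "grip": 1}
    - {"translation": [0, -126, 0], "angular": [0, 0, 0], "grip": 1}
    - {"translation": [0, -126, 0], "angular": [0, 0, 0], "grip": 1}
    - {"translation": [0, -126, 0], "angular": [0, 0, 0], "grip": 1}
    - {"translation": [0, -126, 0], "angular": [0, 0, 0], "grip": 1}

```text
t: 14.88
tool_pos: [578.2, 17.3, 220.2]
orientation: [-0.352, 0.613, -0.613, 0.352]
wrist_force: [-0.1, -0.1, -5.9]
gripper_width: 17.4
```

Run:
```python
from go import *
st()
for n in ('side','top'): cv2.imwrite(f'pics/{n}8.png',imaging.camera(n)[:,:,::-1])
im=cv2.imread('pics/side8.png')
big=cv2.resize(im[80:280,230:430],None,fx=3,fy=3,interpolation=cv2.INTER_CUBIC)
L=np.array([(a,-75,z) for a in(-65,65) for z in(0,44)]+[(x,y,77) for x in(-46,46) for y in(-44,0)],float)+[0,0,125]
for u in proj('side',W(p,L)): cv2.circle(big,tuple(int(v) for v in (u+.3-[230,80])*3),3,(255,0,0),-1)
cv2.imwrite('pics/side8c.png',big)
st()
```

```text
t 14.88 pos [578.2  17.3 220.2] caddy xy [ 0.2 -0.2] F [-0.1 -0.1 -5.9] w 17.4 q [-0.06 -0.03  1.82 -0.    1.34  0.46]
axes xyz
 [[-0.503 -0.     0.864]
 [-0.864  0.    -0.503]
 [ 0.    -1.    -0.   ]]
t 14.97 pos [578.3  17.3 220.3] caddy xy [ 0.2 -0.1] F [ 0.2  0.5 -6.1] w 16.9 q [-0.06 -0.03  1.82  0.    1.34  0.46]
axes xyz
 [[-0.504 -0.     0.864]
 [-0.864  0.    -0.504]
 [-0.    -1.    -0.   ]]
```

View pics/side8c.png

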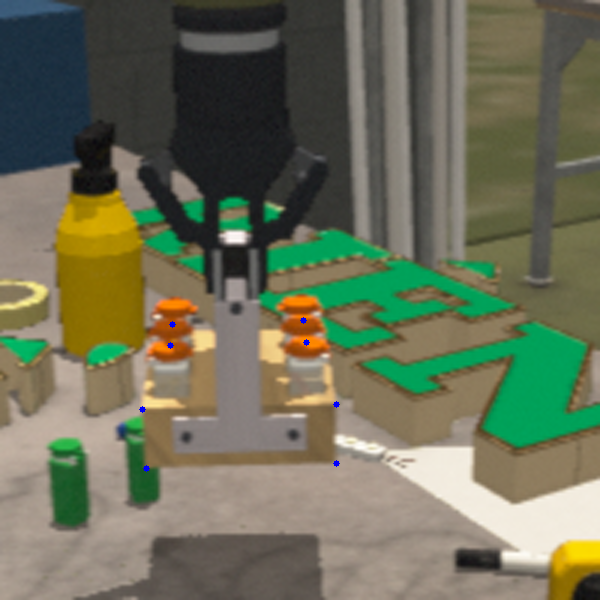

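View pics/top8.png

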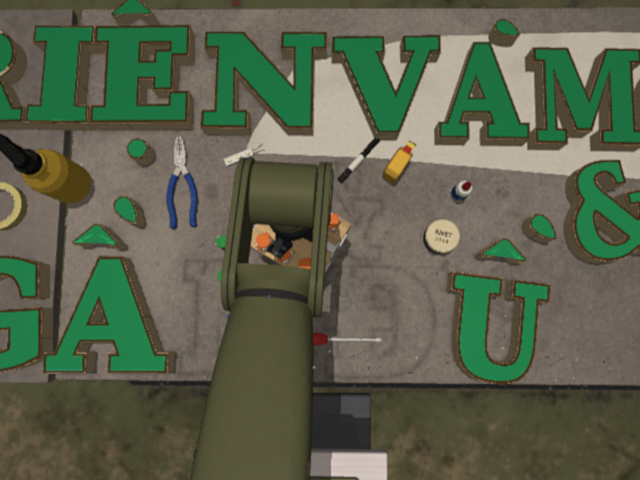

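Run:
```python
from bench import ticket
print(ticket.finish_job())
```

```text
the job is handed in; nothing more can be done
None
```

The job is handed in. The two open caps, front middle and back near end, are pressed shut. The caddy is held by its rubber grip about 125 mm clear of the table.

- **Caps:** I folded both caps over from outside and pressed them down with about 15 N each, while the caddy was on the table. Before gripping, the side view showed all six shut and the caddy unmoved. In the lifted picture the five or so caps that show still look flat; the far ones are partly hidden.
- **Lift:** The caddy went straight up by 125.6 mm. The force at the wrist was 6 N, which matches the caddy's weight, and the finger opening stayed at about 17 mm with no sign of slipping.
- **Level:** The picture after the lift matched a level caddy at that height to within about a pixel or two.
- **Other things on the table:** All those I could see after the lift were where they started; the arm partly hid the screwdriver, the green look-alikes and the blue one in the top view.
- **Time:** About 15 s of the 51 s allowed. None of my checks failed or disagreed.

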